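Refit the lever return spring of an opened instrument

TASK

The latch lever in the opened analyser mechanism needs its return spring back: lift the tension spring off its rest in the parts tray by the black pull tab, put its hook down through the slot at the end of the lever, then use the spring to draw the lever home, stretch it and drop its eye over the headed post, so that the spring stays there by itself and pulls the lever home. Go by feel: enter the slot, find the post and lower the eye gently without forcing metal on metal, never overstretch the spring, and leave the glass vial and the bolt in the tray where they are.

Things in the scene. Friction and masses are not known exactly. Their poses are not given: they have to be found in the camera images.
- spring: 80 g steel tension spring, 107 mm long, level on two white yokes, hook down. Origin: on the hook's shank, level with the flat underside of both end fittings, 40 mm above the bench; x along the spring from hook to eye, z up. Hook-end fitting x -5 to 21 mm, 12 mm wide, 13 mm high; behind it the coil, 12 mm thick; then the eye-end fitting with pull tab and eye
- tab (a point): centre of the upright black plastic pull tab to hold the spring by: 66 mm along x and 26 mm above the spring's origin (unstretched); 20 mm long (x), 10 mm thick (y), z 13 to 39 mm; below it, flush with its sides, its steel fitting, z 0 to 13 mm. Grip it across y, firmly. Tab and eye are one piece and move out along x together as the spring stretches
- hook_toe (a point): middle of the hook's toe, 3 mm along x and 22.5 mm below the spring's origin. The hook is 5 mm wire: a shank straight down from the origin, then a toe turned to +x. It spans x -2.5 to 8.5 mm, y +-2.5 mm, lowest point z = -25 mm, upper side of the toe z = -20 mm (spring's frame)
- eye (a point): centre of the eye, a flat-lying ring of 4 mm wire, 16 mm inside, 24 mm outside; 90 mm along x (unstretched) and 2 mm above the spring's origin; its underside is level with the fittings' underside
- spring_eye (a joint): stretch of the spring in m: 0 at its free length; pulling takes 5 N to begin and 0.15 N more per mm; rated for at most 48 mm. While it is taut the hook drags on the slot, so raising or lowering the eye then takes a few newtons (steel on steel, friction about 0.6)
- chassis: fixed aluminium mechanism plate, 210 x 150 x 6 mm, origin on its underside, z up; x runs from lever to post. With the lever home the slot is at (-60, 0, 40) mm; the post stands on the line y = 0. Lever pivot at (-60, -60) mm; motor, circuit board and stop pin on the -y side, none higher than 40 mm
- lever (a joint): angle of the flat steel latch lever in rad about a vertical pivot 60 mm from its slot: 0 is home at its stop, up to 0.3 swung away from the post (anticlockwise from above). Stiff: it stays where it is left and takes about 2.5 N at the slot to move
- slot (a point): centre of the slot's mouth in the lever's upper face, at its free end, 40 mm above the bench; axes turn with the lever (x along the slot, towards the post when home; z up). A through slot 14.5 mm long (x), 8 mm wide (y) in a plate 4 mm thick, 34 x 32 mm; 30 mm of free space below. The hook goes in with the spring's x along the slot's x
- anchor: fixed dark steel block 56 (x) x 30 (y) x 34 mm at chassis (65, 0) mm, axes as the chassis, origin at its underside 6 mm above the bench, top 40 mm above the bench. With the hook drawn against the slot's end and the lever home, the unstretched eye is centred 30 mm before the block's middle
- slide_mid (a point): middle of the block's top. A headed steel post stands on the top: neck 7 mm diameter, 6 mm high, then a head 10 mm diameter with bevelled top, 10 mm high in all. It is clamped in a lengthwise groove at y = 0 anywhere from -8 to +8 mm along x of this point: that position is NOT measured, look or feel for it
- vial: amber glass vial with a white cap, 22 mm diameter, 36 mm tall, upright in the tray; leave it
- bolt: hex bolt standing on its 14 mm head, 24 mm tall, in the tray; leave it
Not all that is in view belongs to the job. What is meant by the spring is not purple, and is the smaller of those in its own colour.

How it is judged:
On the way:
1. the hook's toe is through the slot, below the lever plate (z of hook_toe in the frame of slot below -0.01 m and x of hook_toe in the frame of slot between -0.013 and 0.013 m and y of hook_toe in the frame of slot between -0.008 and 0.008 m), for 0.2 s.
At the end, for the whole second after the job is handed in: hook toe through the slot, >10 mm under the lever's upper face (within 13 mm along, 8 mm across); eye around the post, 1 mm below to 7 mm above block top, within 8 mm of its middle line, pressing >3 N; spring stretched >12 mm and at rest; lever within 0.03 rad of home (all of step 1 and value of joint spring_eye above 0.012 m and value of joint lever below 0.03 rad and contact force between spring and anchor above 3 N and z of eye in the frame of anchor between 0.033 and 0.041 m and y of eye in the frame of anchor between -0.008 and 0.008 m and linear speed of spring below 0.02 m/s); the robot touches nothing.
It fails at once if the spring is overstretched, beyond 48 mm (value of joint spring_eye above 0.048 m).
It fails at once if the spring is forced against the lever or chassis with more than 20 N (contact force between spring and chassis above 20 N).
It fails at once if the spring is forced against the post or anchor block with more than 20 N (contact force between spring and anchor above 20 N).
It fails at once if the vial or the bolt is moved more than 20 mm (distance of any of vial, bolt from where it was at the start of the episode above 0.02 m).
It also fails if it takes over 58 s, if anything falls off the work surface, if the arm or the gripper's body presses on something with over 40 N, if the wrist force passes 120 N, or if a joint passes its speed limit or range.

ROBOT

A 6-joint arm with a two-finger parallel gripper is mounted at the origin on the work surface. World frame = base frame: x ahead of the robot, y to its left, z up, the work surface at z = 0. Lengths are in m, angles in rad, forces in N, time in s.
With the tool pointing down it reaches from about 0.3 to 0.75 m from the base axis. Payload 8.5 kg.
Tool frame: the origin (TCP) lies midway between the tips of the shut fingers; the grasp point (between the pads) lies 19 mm behind it; z points along the fingers, y is the line along which they close (so a half turn about z gives the same grasp; the last joint's range is limited). The gripper opens to 85 mm and grips with 20 to 120 N. Pads are 22 mm wide; open, the fingers measure 114 mm over their backs; the gripper's body (76 mm by 85 mm) begins 54 mm behind the grasp point. The pads swing forward as they close: fully open they stand 13 mm farther back than shut.
Start: joints at [0.901, 0.381, 1.297, -0, 1.464, -0.215], TCP at [0.242, 0.494, 0.231] pointing down, gripper open.
Joint ranges: [-3.11, 3.11], [-0.89, 2.33], [0.22, 2.48], [-1.42, 4.56], [0.17, 2.85], [-2.88, 2.88]. Speed limits (rad/s): [2.39, 2.39, 3.14, 3.14, 3.14, 3.14].

INTERFACE

Orientations are given as a 3x3 rotation matrix whose columns are the frame's x, y, z axes.
In Python, from station import * gives the robot as it stands.
- The arm moves only by the tool move_arm, never from a script. Its argument "increments" is a list of rows, each a list of 6 numbers: the shift along the tool's x, y, z normalised to -1 to 1, where 1 is 0.3 m, then the turn, a rotation vector about the tool's x, y, z normalised to -1 to 1, where 1 is 90 degrees. A call has 1 to 8 rows; each row shifts and turns the commanded pose from where the row before left it, along the tool's axes as they then stand; what a row does not reach is not made up. A row lasts 1/10 s, in which the tool goes at most 50 mm and 8.59 degrees, less where a joint would pass 70% of its speed; a pose out of reach is approached as far as the arm can. A call with a number of a shift or a turn outside -1 to 1 is refused whole. A call with a gripper value outside its range is refused whole. "fingers" is the opening, from 0 (shut) to 1 (fully open), set as the call begins (left out, the last holds). The fingers move at their own pace and stop on an object; "squeeze" is the grip in N (left out, the last holds). Time passes only in rows, so rows that do not move let the fingers close. It gives the time, the measured TCP pose, the force, the opening and the grip force at its end, in the units of the state.
- get_obs(): the state, without advancing time (a new reading comes with each control period).
- get_image(name): name is "scene" or "top" or "wrist"; returns (picture, depth): 420x560x3 uint8, red, green, blue; 420x560 float32, m along the optical axis (not along the pixel's ray), 0 where there is no reading.
- camera_params(name): a dict with "fx", "fy", "cx", "cy" (pixels), "position" and "rotation" of the camera in the world. Camera axes: x right, y up, looking along -z (the intrinsics and any distortion apply to the point x, -y, -z); pixel columns grow to the right and rows downward; lengths in m; the calibration is good to about 2 mm. A picture is of the moment at which its call begins: read the wrist's pose just before it. camera_params takes no time and is no camera call; for the wrist camera it gives the pose at the moment of the call.
- hand_in(): hands the job in; it is judged then, once.
Trained networks look in the newest picture that a camera, given by its name, has taken for a name from the list of things; names that differ only in an ending like _2 or _b are one class to them, and where a whole thing is asked for, a point or a joint stands for the part that bears it (a point fixed in the world has none). Each returns a list of dicts, best first, with "score" (0 to 1); they miss things now and then, are a little off and sometimes report something else, mostly with a low value. They report only what shows in the picture. A call takes as long as a camera call. They do not tell look-alikes from the thing itself.
- boxes_of(name, camera): "position" ([x, y, z] in m, in the coordinates of the camera as it stood for that picture, good to about 4 mm: the middle of the surface that is visible of it).
- masks_of(name, camera): "mask" (420x560 bool, what is visible of it).
- mark_of(name, camera): "position" ([x, y, z] in m, in the coordinates of the camera as it stood for that picture, good to about 4 mm: a listed point, or the origin of a listed thing).
The state is a dict: "t": time; "joint_pos": joint angles; "qd": joint speeds; "joint_torque": joint torques, N m; "tcp_pos": TCP position; "eef_rot": TCP orientation; "wrist_force": force on the tool from outside, world axes, zero at the start; "moment": the same for the moment, N m; "gripper_width": opening from 0.0 (shut) to 1.0 (fully open); "gripper_force": force on a finger pad.
Only numpy, scipy, OpenCV 4.12 (cv2) and the standard library are available. Lean on these libraries where they do the work, as an engineer would, in place of code of your own. Each camera call takes 0.05 s, during which the arm holds its last target. There are 200 camera calls.

## Working session

There is one attempt and no reset: what is moved stays moved. The work goes in short steps, Python scripts to look and compute and a tool call to move; the robot and the scene stay as the last step left them, time stands still between calls to the robot, and variables do not carry over. Pictures are saved under pics/ and viewed, at most 13 in all, crops included, and the job is handed in when it is done.

Besides the shell and the picture viewer there is one more tool, called after "Call:" as name([rows], argument=value, ...), one row to a line, values as JSON. move_arm: Moves the arm, as the interface text tells. Scaled input: -1 to 1 covers 0.3 m each way for a shift and 90 degrees each way for a turn. Its arguments: {"type":"object","properties":{"increments":{"type":"array"},"fingers":{"type":"number"},"squeeze":{"type":"number"}},"required":["increments"]}

```bash
mkdir -p pics; cat > h.py <<'E'
from station import *
import numpy as np, cv2
def toW(p,c): return np.array(c["position"])+np.array(c["rotation"])@np.array(p)
def pix(u,v,d,c): # ignoring distortion
    return toW([(u-c["cx"])/c["fx"]*d,-(v-c["cy"])/c["fy"]*d,-d],c)
def save(n,im,crop=None,s=1):
    if crop: im=im[crop[1]:crop[3],crop[0]:crop[2]]
    im=cv2.resize(im,None,fx=s,fy=s,interpolation=cv2.INTER_CUBIC)
    cv2.imwrite(f"pics/{n}.png",cv2.cvtColor(im,cv2.COLOR_RGB2BGR))
E
python3 - <<'E'
from h import *
for cam in ["top","scene"]:
    im,d=get_image(cam); c=camera_params(cam); save(cam+"0",im); np.save(cam+"0d.npy",d)
    print(cam,c)
    for n in ["spring","tab","hook_toe","eye","slot","slide_mid","chassis","anchor","vial","bolt"]:
        r=mark_of(n,cam)
        print(n,[(round(x["score"],2),toW(x["position"],c).round(4).tolist()) for x in r[:4]])
print(get_obs())
E
```

```text
top {'fx': 521.3063529780653, 'fy': 521.3063529780653, 'cx': 280.94005996939234, 'cy': 202.88274455322446, 'position': array([4.12885415e-01, 3.87748712e-04, 1.11190006e+00]), 'rotation': array([[ 0.02187331,  0.9963806 , -0.08214171],
       [-0.99975976,  0.02168348, -0.0032025 ],
       [-0.00140979,  0.08219202,  0.99661551]])}
spring [(0.83, [0.6189, 0.2865, 0.0104]), (0.67, [0.3246, 0.2361, 0.0107]), (0.64, [0.5103, 0.1042, 0.0445])]
tab [(0.86, [0.5489, 0.349, 0.0082]), (0.85, [0.3762, 0.1876, 0.0074]), (0.59, [0.5027, 0.1708, 0.0657])]
hook_toe [(0.84, [0.6408, 0.3037, 0.0137]), (0.81, [0.5132, 0.1018, 0.0215]), (0.58, [0.311, 0.2217, 0.0118])]
eye [(0.92, [0.5678, 0.3895, 0.015]), (0.78, [0.3661, 0.1507, 0.014]), (0.74, [0.4995, 0.1871, 0.0415])]
slot [(0.68, [0.5169, -0.2394, 0.0418])]
slide_mid [(0.9, [0.5375, -0.1042, 0.0414])]
chassis [(0.58, [0.5295, -0.1651, -0.0014]), (0.49, [0.5124, 0.1008, 0.0186]), (0.37, [0.5446, 0.2015, 0.0016])]
anchor [(0.96, [0.5362, -0.1025, 0.0092]), (0.37, [0.5127, 0.1025, 0.0213])]
vial [(0.67, [0.5456, 0.1992, 0.0018])]
bolt [(0.51, [0.55
[... 1197 characters left out ...]
      1.46359478e+00, -2.15283173e-01]), 'qd': array([ 0.00069109,  0.00011805,  0.00019475, -0.00026742, -0.00051597,
        0.0006378 ]), 'joint_torque': array([ 1.24458373e-03, -4.48342896e+01, -2.31462801e+01, -1.33297226e-04,
        6.48753467e-04, -5.58292595e-05]), 'tcp_pos': array([0.24160155, 0.49407674, 0.23132201]), 'eef_rot': array([[-8.98334218e-01,  4.39312681e-01, -1.36844614e-05],
       [ 4.39312681e-01,  8.98334218e-01,  7.50717968e-06],
       [ 1.55912191e-05,  7.32198975e-07, -1.00000000e+00]]), 'wrist_force': array([ 0.39139002, -0.1195812 , -0.0062564 ]), 'moment': array([0.01014396, 0.0213002 , 0.00743133]), 'gripper_force': 0.0, 'gripper_width': 1.0027034194754276}
```

View pics/top0.png

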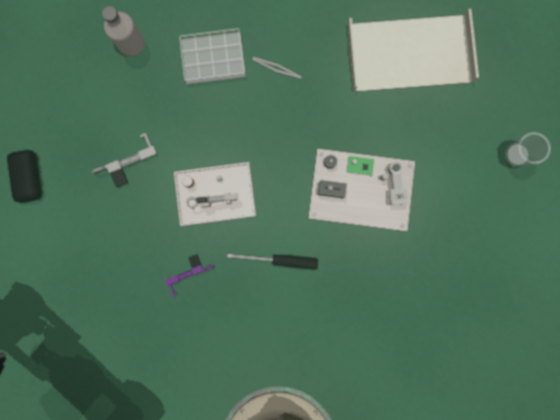

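View pics/scene0.png

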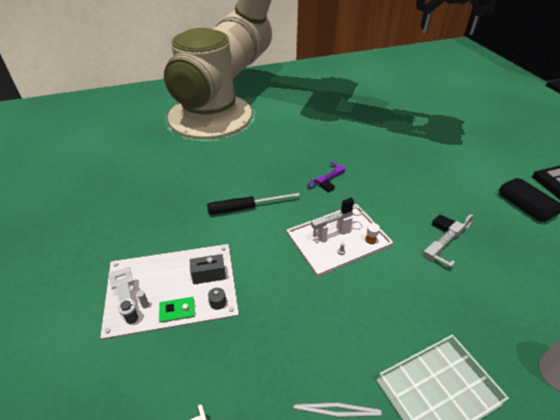

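```bash
cat >> h.py <<'E'
def plan(tgt,yawx,n=None):
    """rows (normalised) from current pose to TCP tgt with tool x at world yaw yawx (deg), tool down"""
    o=get_obs(); R=np.array(o["eef_rot"]); p=np.array(o["tcp_pos"])
    y0=np.degrees(np.arctan2(R[1,0],R[0,0])); dy=(yawx-y0+180)%360-180; D=np.array(tgt)-p
    m=int(np.ceil(max(np.linalg.norm(D)/.045,abs(dy)/8.2,1))); n=n or m
    rows=[]
    for i in range(n):
        a=np.radians(y0+dy*i/n); x=np.array([np.cos(a),np.sin(a),0]); y=np.array([np.sin(a),-np.cos(a),0])
        d=D/n; rows.append([round(float(v),4) for v in (d@x/.3,d@y/.3,-d[2]/.3,0,0,-dy/n/90)])
    print("yaw",round(y0,2),"dy",round(dy,2),"n",n); print(rows)
E
python3 - <<'E'
from h import *
o=get_obs(); c=camera_params("wrist"); R=np.array(o["eef_rot"])
print("cam in tool",R.T@(np.array(c["position"])-o["tcp_pos"]), (R.T@np.array(c["rotation"])).round(3).tolist(),c["fx"],c["cx"],c["cy"])
plan([0.51,0.05,0.25],98)
E
```

```text
cam in tool [ 0.06633118  0.00060566 -0.14258138] [[0.0, 0.964, 0.265], [1.0, 0.0, -0.001], [-0.001, 0.265, -0.964]] 306.9123695469514 277.6343510660685 206.35628329951632
yaw 153.94 dy -55.94 n 12
[[-0.1212, -0.0781, -0.0052, 0.0, 0.0, 0.0518], [-0.1271, -0.068, -0.0052, 0.0, 0.0, 0.0518], [-0.1322, -0.0574, -0.0052, 0.0, 0.0, 0.0518], [-0.1364, -0.0465, -0.0052, 0.0, 0.0, 0.0518], [-0.1398, -0.0352, -0.0052, 0.0, 0.0, 0.0518], [-0.1422, -0.0237, -0.0052, 0.0, 0.0, 0.0518], [-0.1436, -0.0121, -0.0052, 0.0, 0.0, 0.0518], [-0.1441, -0.0004, -0.0052, 0.0, 0.0, 0.0518], [-0.1437, 0.0113, -0.0052, 0.0, 0.0, 0.0518], [-0.1423, 0.023, -0.0052, 0.0, 0.0, 0.0518], [-0.14, 0.0344, -0.0052, 0.0, 0.0, 0.0518], [-0.1367, 0.0457, -0.0052, 0.0, 0.0, 0.0518]]
```

```bash
python3 - <<'E'
from h import *
plan([0.503,0.165,0.16],98,10)
E
```

```text
yaw 153.94 dy -55.94 n 10
[[-0.1265, -0.0603, 0.0238, 0.0, 0.0, 0.0622], [-0.1317, -0.0476, 0.0238, 0.0, 0.0, 0.0622], [-0.1358, -0.0346, 0.0238, 0.0, 0.0, 0.0622], [-0.1385, -0.0212, 0.0238, 0.0, 0.0, 0.0622], [-0.1399, -0.0076, 0.0238, 0.0, 0.0, 0.0622], [-0.14, 0.0061, 0.0238, 0.0, 0.0, 0.0622], [-0.1387, 0.0197, 0.0238, 0.0, 0.0, 0.0622], [-0.1361, 0.0331, 0.0238, 0.0, 0.0, 0.0622], [-0.1322, 0.0462, 0.0238, 0.0, 0.0, 0.0622], [-0.1271, 0.0589, 0.0238, 0.0, 0.0, 0.0622]]
```

Call:
move_arm([
  [-0.1265,-0.06,0.024,0,0,0.062],
  [-0.132,-0.048,0.024,0,0,0.062],
  [-0.136,-0.035,0.024,0,0,0.062],
  [-0.1385,-0.021,0.024,0,0,0.062],
  [-0.14,-0.008,0.024,0,0,0.062],
  [-0.14,0.006,0.024,0,0,0.062],
  [-0.139,0.02,0.024,0,0,0.062],
  [-0.136,0.033,0.024,0,0,0.062],
])

```text
t: 1.9
tcp_pos: [0.452, 0.2292, 0.1736]
eef_rot: [[-0.327, 0.945, 0.0], [0.945, 0.327, 0.0], [0.0, 0.0, -1.0]]
wrist_force: [0.3, -0.1, 0.4]
gripper_width: 1.001
gripper_force: 0.0
```

Call:
move_arm([
  [-0.132,0.046,0.024,0,0,0.062],
  [-0.127,0.059,0.024,0,0,0.064],
  [0,0,0,0,0,0],
  [0,0,0,0,0,0],
])

```text
t: 2.3
tcp_pos: [0.5036, 0.1645, 0.159]
eef_rot: [[-0.137, 0.991, -0.001], [0.991, 0.137, 0.0], [0.0, -0.001, -1.0]]
wrist_force: [-0.0, 1.0, -0.4]
gripper_width: 1.001
gripper_force: 0.0
```

```bash
cat >> h.py <<'E'
def look(tag,names,viewcrop=None,s=1):
    c=camera_params("wrist"); im,d=get_image("wrist"); save(tag,im,viewcrop,s); np.save(tag+"_d.npy",d); np.save(tag+"_im.npy",im)
    import pickle; pickle.dump(c,open(tag+"_c.pkl","wb"))
    for n in names:
        print(n,[(round(x["score"],2),toW(x["position"],c).round(4).tolist()) for x in mark_of(n,"wrist")[:3]])
    return im,d,c
E
python3 - <<'E'
from h import *
o=get_obs(); print(o["tcp_pos"],o["eef_rot"].round(4).tolist(),o["t"])
look("w1",["spring","tab","hook_toe","eye"])
plan([0.528,-0.15,0.17],86)
E
```

```text
[0.50356087 0.16447378 0.15904992] [[-0.1374, 0.9905, -0.0007], [0.9905, 0.1374, 0.0001], [0.0002, -0.0007, -1.0]] 2.3
spring [(0.95, [0.6189, 0.2858, 0.0081]), (0.79, [0.5168, 0.097, 0.0416])]
tab [(0.78, [0.3799, 0.1874, 0.0036]), (0.66, [0.5046, 0.1679, 0.0628])]
hook_toe [(0.91, [0.6433, 0.3031, 0.0139]), (0.65, [0.3097, 0.2246, 0.0146])]
eye [(0.97, [0.4997, 0.188, 0.0403]), (0.74, [0.3653, 0.155, 0.0119])]
yaw 98.07 dy -12.07 n 8
[[-0.1318, -0.0081, -0.0043, 0.0, 0.0, 0.0168], [-0.132, -0.0046, -0.0043, 0.0, 0.0, 0.0168], [-0.132, -0.0012, -0.0043, 0.0, 0.0, 0.0168], [-0.132, 0.0023, -0.0043, 0.0, 0.0, 0.0168], [-0.1319, 0.0058, -0.0043, 0.0, 0.0, 0.0168], [-0.1317, 0.0093, -0.0043, 0.0, 0.0, 0.0168], [-0.1314, 0.0127, -0.0043, 0.0, 0.0, 0.0168], [-0.1311, 0.0162, -0.0043, 0.0, 0.0, 0.0168]]
```

View pics/w1.png

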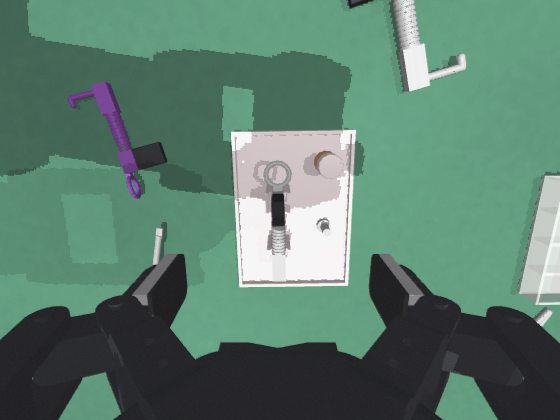

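Call:
move_arm([
  [-0.132,-0.008,-0.004,0,0,0.017],
  [-0.132,-0.005,-0.004,0,0,0.017],
  [-0.132,-0.001,-0.004,0,0,0.017],
  [-0.132,0.002,-0.004,0,0,0.017],
  [-0.132,0.006,-0.004,0,0,0.017],
  [-0.132,0.009,-0.004,0,0,0.017],
  [-0.131,0.013,-0.004,0,0,0.017],
  [-0.131,0.016,-0.004,0,0,0.017],
])

```text
t: 3.35
tcp_pos: [0.5274, -0.1518, 0.1693]
eef_rot: [[0.074, 0.997, 0.001], [0.997, -0.074, -0.0], [-0.0, 0.001, -1.0]]
wrist_force: [0.2, 0.2, 0.6]
gripper_width: 1.001
gripper_force: 0.0
```

Call:
move_arm([
  [0,0,0,0,0,0],
  [0,0,0,0,0,0],
])

```text
t: 3.55
tcp_pos: [0.5273, -0.1507, 0.1689]
eef_rot: [[0.075, 0.997, -0.0], [0.997, -0.075, 0.0], [0.0, -0.0, -1.0]]
wrist_force: [-0.4, 0.3, -0.8]
gripper_width: 0.999
gripper_force: 0.0
```

```bash
python3 - <<'E'
from h import *
import pickle
look("w2",["slot","slide_mid","chassis","anchor","lever"],(130,60,430,285),2.6)
# tab from w1
im=np.load("w1_im.npy").astype(int); d=np.load("w1_d.npy"); c=pickle.load(open("w1_c.pkl","rb"))
print(c.keys())
def cloud(d,c):
    v,u=np.mgrid[:420,:560]; P=np.stack([(u-c["cx"])/c["fx"]*d,-(v-c["cy"])/c["fy"]*d,-d],-1)
    return P@np.array(c["rotation"]).T+c["position"]
W=cloud(d,c)
sub=(slice(150,290),slice(240,310))
z=W[...,2]
m=np.zeros(z.shape,bool); m[sub]=True
for lo,hi in [(.07,.09),(.048,.06),(.035,.048)]:
    k=m&(z>lo)&(z<hi); P=W[k]; print(lo,k.sum(),P.mean(0),np.median(z[k]),P.min(0),P.max(0))
k=m&(z>.036); P=W[k][:,:2]; q=P.mean(0); 
vx,vy,x0,y0=cv2.fitLine(P.astype(np.float32),cv2.DIST_HUBER,0,.01,.01).ravel(); print("axis",np.degrees(np.arctan2(vy,vx)),x0,y0)
E
```

```text
slot [(0.73, [0.5238, -0.2422, 0.0391]), (0.44, [0.5344, -0.1017, 0.0058])]
slide_mid [(0.78, [0.5399, -0.1055, 0.0432])]
chassis [(0.88, [0.5251, -0.1656, -0.0019])]
anchor [(0.95, [0.5371, -0.1016, 0.0063])]Traceback (most recent call last):
  File "<stdin>", line 3, in <module>
  File "h.py", line 24, in look
    print(n,[(round(x["score"],2),toW(x["position"],c).round(4).tolist()) for x in mark_of(n,"wrist")[:3]])
                                                                                   ~~~~~~~^^^^^^^^^^^
ValueError: it knows: anchor, bolt, chassis, eye, hook_toe, slide_mid, slot, spring, tab, vial
```

View pics/w2.png

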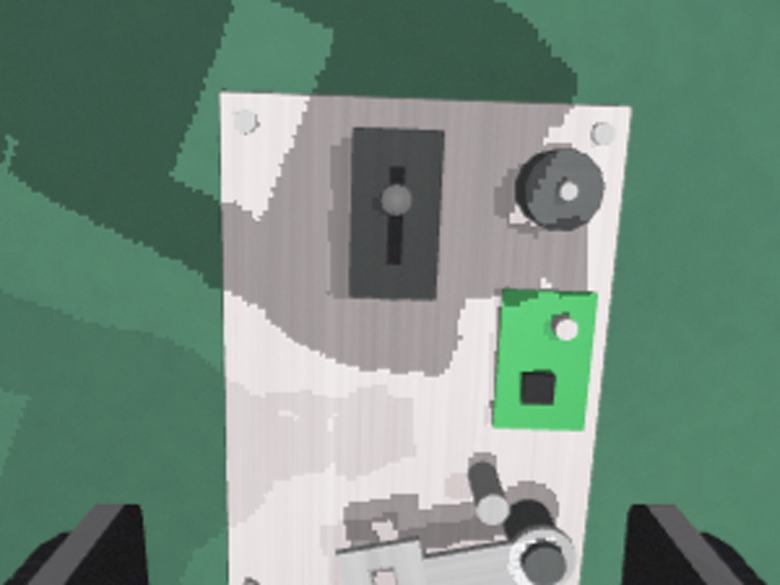

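Call:
move_arm([
  [-0.15,0,0,0,0,0],
  [-0.1,0,0,0,0,0],
  [0,0,0,0,0,0],
  [0,0,0,0,0,0],
])

```text
t: 4.2
tcp_pos: [0.5217, -0.2253, 0.1688]
eef_rot: [[0.075, 0.997, -0.0], [0.997, -0.075, 0.0], [0.0, -0.0, -1.0]]
wrist_force: [-0.6, -0.1, -0.4]
gripper_width: 0.997
gripper_force: 0.0
```

```bash
cat >> h.py <<'E'
def cloud(d,c):
    v,u=np.mgrid[:420,:560]; P=np.stack([(u-c["cx"])/c["fx"]*d,-(v-c["cy"])/c["fy"]*d,-d],-1)
    return P@np.array(c["rotation"]).T+c["position"]
E
python3 - <<'E'
from h import *
import pickle
look("w3",["slot","slide_mid","chassis","anchor"],(130,60,430,285),2.6)
im=np.load("w1_im.npy").astype(int); d=np.load("w1_d.npy"); c=pickle.load(open("w1_c.pkl","rb"))
W=cloud(d,c); z=W[...,2]
m=np.zeros(z.shape,bool); m[150:290,255:300]=True
for lo,hi in [(.07,.09),(.048,.06),(.035,.048)]:
    k=m&(z>lo)&(z<hi); P=W[k]; print(lo,k.sum(),P.mean(0),np.median(z[k]),P.min(0),P.max(0))
P=W[m&(z>.036)][:,:2]
vx,vy,x0,y0=cv2.fitLine(P.astype(np.float32),cv2.DIST_HUBER,0,.01,.01).ravel(); print("axis",np.degrees(np.arctan2(vy,vx)),x0,y0)
# chassis: plate mask by height in both views + block/post
for t in ["w2","w3"]:
    d=np.load(t+"_d.npy"); c=pickle.load(open(t+"_c.pkl","rb")); W=cloud(d,c); z=W[...,2]; im=np.load(t+"_im.npy").astype(int)
    print(t,"bench z",np.median(z[(z>-.02)&(z<.004)]), "plate z",np.median(z[(z>.004)&(z<.012)]))
    near=(abs(W[...,0]-.536)<.03)&(abs(W[...,1]+.10)<.045)&(d>0)
    k=near&(z>.035)&(z<.044); r=cv2.minAreaRect((W[k][:,:2]*1000).astype(np.float32)); print("block top",k.sum(),np.median(z[k]),r)
    k=near&(z>.0465)&(z<.056); print("post head",k.sum(),W[k].mean(0),np.median(z[k]))
    near=(abs(W[...,0]-.522)<.03)&(abs(W[...,1]+.24)<.03)&(d>0); k=near&(z>.036)&(z<.044)
    if k.sum()>50: print("lever",k.sum(),np.median(z[k]),cv2.minAreaRect((W[k][:,:2]*1000).astype(np.float32)))
E
```

```text
slot [(0.82, [0.5236, -0.2396, 0.0375])]
slide_mid [(0.84, [0.5387, -0.1042, 0.0435]), (0.67, [0.5379, -0.1042, 0.0062])]
chassis []
anchor [(0.6, [0.536, -0.102, 0.0059])]
0.07 357 [0.50402505 0.16617693 0.07853946] 0.07882755977839481 [0.49814304 0.15524415 0.07026533] [0.51048443 0.17549099 0.08109877]
0.048 797 [0.51068289 0.12377571 0.05240801] 0.05254083912789917 [0.49844797 0.09366452 0.04801227] [0.52065595 0.17560863 0.05984477]
0.035 804 [0.50409046 0.16779884 0.04257949] 0.04306297095181627 [0.48887706 0.10971519 0.03510505] [0.52313749 0.20051184 0.04798682]
axis -81.30411 0.50654763 0.15114568
w2 bench z -7.013279016976348e-07 plate z 0.0058099787943740044
block top 2151 0.04000230247414294 ((535.4703369140625, -101.06935119628906), (56.05070495605469, 29.951448440551758), 83.78094482421875)
post head 105 [ 0.53606404 -0.095344    0.0488544 ] 0.0489523567134002
lever 1236 0.03979902452627021 ((529.2003784179688, -237.5564727783203), (47.00135803222656, 35.16420364379883), 6.395395755767822)
w3 bench z -1.4131349083124078e-05 plate z 0.005846138612600055
block top 2721 0.04002789551989788 ((535.4994506835938, -100.99116516113281), (56.4549560546875, 30.02838134765625), 83.74555206298828)
post head 140 [ 0.53600893 -0.09579257  0.04888624] 0.0488445215796286
lever 1441 0.039886899907686624 ((529.2409057617188, -237.8779296875), (46.922176361083984, 34.7059440612793), 6.509287357330322)
```

View pics/w3.png

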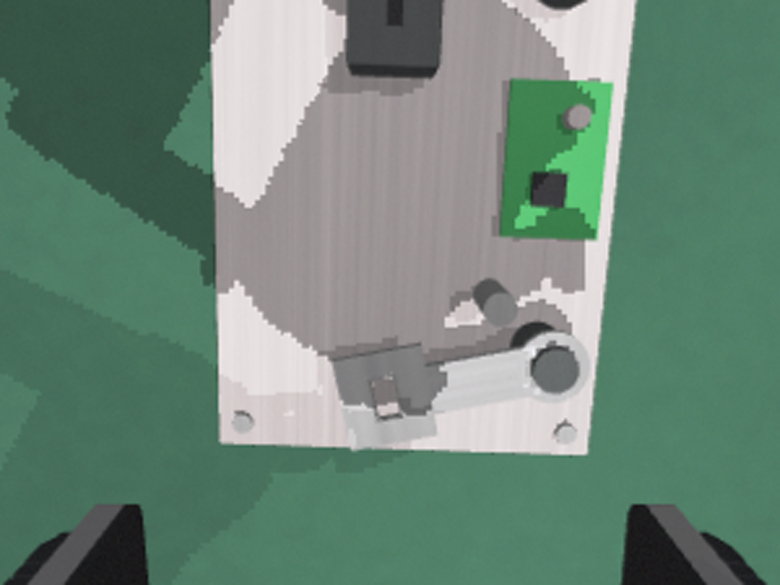

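```bash
python3 - <<'E'
from h import *
import pickle
B=np.array([.5355,-.1010]); a=np.radians(83.76); ux=np.array([np.cos(a),np.sin(a)]); uy=np.array([-ux[1],ux[0]])
piv=B-125*.001*ux-.06*uy; print("pivot",piv)
c=pickle.load(open("w3_c.pkl","rb")); d=np.load("w3_d.npy"); W=cloud(d,c); z=W[...,2]
v,u=np.mgrid[:420,:560]
ray=np.stack([(u-c["cx"])/c["fx"],-(v-c["cy"])/c["fy"],-np.ones_like(u,float)],-1)@np.array(c["rotation"]).T
s=(.04-c["position"][2])/ray[...,2]; Q=(np.array(c["position"])+ray*s[...,None])[...,:2]  # on z=.04
rel=Q-piv; r=np.linalg.norm(rel,axis=-1); ang=np.arctan2(rel@-ux,rel@uy)
pl=(z>.036)&(z<.044)&(r>.046)&(r<.085)&(abs(ang)<.7)
n,lab,st,_=cv2.connectedComponentsWithStats(pl.astype(np.uint8)); pl=lab==1+np.argmax(st[1:,4])
rc=cv2.minAreaRect((Q[pl]*1000).astype(np.float32)); print("plate",rc)
box=cv2.boxPoints(rc)
hole=(cv2.morphologyEx(pl.astype(np.uint8),cv2.MORPH_CLOSE,np.ones((25,25)))>0)&~pl
n,lab,st,_=cv2.connectedComponentsWithStats(hole.astype(np.uint8)); i=1+np.argmax(st[1:,4])
print("hole",st[i],cv2.minAreaRect((Q[lab==i]*1000).astype(np.float32)),Q[lab==i].mean(0))
for nm,p in [("plate",np.array(rc[0])/1000),("hole",Q[lab==i].mean(0)),("mark",np.array([.5237,-.2405]))]:
    e=p-piv; print(nm,np.linalg.norm(e),np.arctan2(e@-ux,e@uy))
plan([.504,.1662,.11],98.5)
E
```

```text
pivot [ 0.58155785 -0.23178102]
plate ((521.7679443359375, -238.24298095703125), (31.841943740844727, 34.874839782714844), 6.4286699295043945)
hole [273 205  11  15 119] ((522.010498046875, -237.98394775390625), (7.6064839363098145, 13.470706939697266), 6.388356685638428) [ 0.521947   -0.23791049]
plate 0.06013808653113153 0.2165684851908197
hole 0.059925153774936714 0.21137324399571747
mark 0.058511119719315795 0.2584797113201196
yaw 85.8 dy 12.7 n 9
[[0.1439, -0.0172, 0.0219, 0.0, 0.0, -0.0157], [0.1443, -0.0137, 0.0219, 0.0, 0.0, -0.0157], [0.1446, -0.0101, 0.0219, 0.0, 0.0, -0.0157], [0.1448, -0.0066, 0.0219, 0.0, 0.0, -0.0157], [0.1449, -0.003, 0.0219, 0.0, 0.0, -0.0157], [0.145, 0.0006, 0.0219, 0.0, 0.0, -0.0157], [0.1449, 0.0041, 0.0219, 0.0, 0.0, -0.0157], [0.1448, 0.0077, 0.0219, 0.0, 0.0, -0.0157], [0.1445, 0.0113, 0.0219, 0.0, 0.0, -0.0157]]
```

Call:
move_arm([
  [0.144,-0.017,0,0,0,-0.0157],
  [0.144,-0.014,0,0,0,-0.0157],
  [0.145,-0.01,0,0,0,-0.0157],
  [0.145,-0.007,0.02,0,0,-0.0157],
  [0.145,-0.003,0.03,0,0,-0.0157],
  [0.145,0.0005,0.04,0,0,-0.0157],
  [0.145,0.004,0.05,0,0,-0.0157],
  [0.145,0.008,0.05,0,0,-0.0157],
], fingers=0.6)

```text
t: 5.25
tcp_pos: [0.5057, 0.1243, 0.1118]
eef_rot: [[-0.124, 0.992, 0.001], [0.992, 0.124, 0.0], [-0.0, 0.001, -1.0]]
wrist_force: [1.2, 0.3, -0.2]
gripper_width: 0.601
gripper_force: 0.0
```

Call:
move_arm([
  [0.1445,0.011,0.01,0,0,-0.0157],
  [0,0,0,0,0,0],
  [0,0,0,0,0,0],
])

```text
t: 5.55
tcp_pos: [0.5038, 0.1666, 0.1089]
eef_rot: [[-0.149, 0.989, 0.0], [0.989, 0.149, -0.0], [-0.0, 0.0, -1.0]]
wrist_force: [0.5, -0.2, -1.0]
gripper_width: 0.599
gripper_force: 0.0
```

```bash
python3 - <<'E'
from h import *
o=get_obs(); print(o["t"],o["tcp_pos"],o["gripper_width"])
plan([.504,.1662,.046],98.5,3)
E
```

```text
5.55 [0.50375488 0.16658314 0.10893175] 0.5987854884014296
yaw 98.59 dy -0.09 n 3
[[-0.0005, 0.0002, 0.0699, 0.0, 0.0, 0.0003], [-0.0005, 0.0002, 0.0699, 0.0, 0.0, 0.0003], [-0.0005, 0.0002, 0.0699, 0.0, 0.0, 0.0003]]
```

Call:
move_arm([
  [0,0,0.07,0,0,0],
  [0,0,0.07,0,0,0],
  [-0.001,0,0.07,0,0,0],
  [0,0,0,0,0,0],
  [0,0,0,0,0,0],
])

```text
t: 6.05
tcp_pos: [0.5046, 0.1645, 0.0465]
eef_rot: [[-0.146, 0.989, 0.0], [0.989, 0.146, -0.0], [-0.0, 0.0, -1.0]]
wrist_force: [0.0, -0.5, -0.3]
gripper_width: 0.598
gripper_force: 0.0
```

Call:
move_arm([
  [0,0,0,0,0,0],
  [0,0,0,0,0,0],
  [0,0,0,0,0,0],
  [0,0,0,0,0,0],
  [0,0,0,0,0,0],
  [0,0,0,0,0,0],
  [0,0,0,0,0,0],
  [0,0,0,0,0,0],
], fingers=0, squeeze=90)

```text
t: 6.85
tcp_pos: [0.5046, 0.1652, 0.0468]
eef_rot: [[-0.147, 0.989, 0.002], [0.989, 0.147, -0.0], [-0.0, 0.002, -1.0]]
wrist_force: [-0.3, -0.7, 6.3]
gripper_width: 0.105
gripper_force: 87.9
```

Call:
move_arm([
  [0,0,-0.02,0,0,0],
  [0,0,-0.05,0,0,0],
  [0,0,-0.1,0,0,0],
  [0,0,-0.11,0,0,0],
  [0,0,0,0,0,0],
  [0,0,0,0,0,0],
])

```text
t: 7.45
tcp_pos: [0.5041, 0.1652, 0.1303]
eef_rot: [[-0.147, 0.989, 0.001], [0.989, 0.147, 0.0], [-0.0, 0.001, -1.0]]
wrist_force: [0.6, 0.3, -1.5]
gripper_width: 0.105
gripper_force: 87.6
```

```bash
python3 - <<'E'
from h import *
o=get_obs(); print(o["t"],o["tcp_pos"],o["gripper_width"],o["wrist_force"])
im,d,c=look("w4",["tab","hook_toe","eye","spring"],(160,80,400,260),3.2)
R=np.array(o["eef_rot"]); W=(cloud(d,c)-o["tcp_pos"])@R   # tool frame
ok=(d>0)&(abs(W[...,1])<.03)&(W[...,0]>-.09)&(W[...,0]<.05)&(W[...,2]>-.05)&(W[...,2]<.02)
k=ok; P=W[k]; print("n",k.sum(),P.min(0),P.max(0))
for lo,hi in [(.012,.04),(-.012,.012),(-.08,-.012)]:
    q=P[(P[:,0]>lo)&(P[:,0]<hi)]
    if len(q): print(lo,len(q),q.mean(0),q.min(0),q.max(0))
plan([.53,-.18,.15],96.4)
E
```

```text
7.45 [0.50411128 0.16522336 0.1303051 ] 0.1045661700238561 [ 0.5527877   0.31266356 -1.47434057]
tab [(0.65, [0.3828, 0.186, 0.0072]), (0.6, [0.5035, 0.1631, 0.1457])]
hook_toe [(0.74, [0.3078, 0.2238, 0.0101]), (0.66, [0.6462, 0.3051, 0.0168])]
eye [(0.88, [0.5021, 0.1889, 0.1257]), (0.66, [0.3616, 0.154, 0.0136])]
spring [(0.96, [0.6166, 0.2895, 0.0096]), (0.9, [0.3294, 0.2329, 0.0093]), (0.8, [0.5149, 0.0975, 0.1227])]
n 7589 [-0.04740593 -0.02993552 -0.04998856] [0.03583934 0.02989512 0.00750207]
0.012 1828 [ 0.01888977  0.00061202 -0.01911956] [ 0.01200148 -0.02993552 -0.04998856] [0.03583934 0.02989512 0.00636373]
-0.012 5049 [ 0.00606051  0.00087746 -0.02975983] [-0.01141585 -0.02892247 -0.04998482] [0.01199914 0.02985983 0.00750207]
-0.08 712 [-0.03809543  0.00079485 -0.00497841] [-0.04740593 -0.00525235 -0.00764133] [-0.0277042   0.00666604 -0.00028293]
yaw 98.44 dy -2.04 n 8
[[-0.1438, -0.0103, -0.0088, 0.0, 0.0, 0.0028], [-0.1439, -0.0097, -0.0088, 0.0, 0.0, 0.0028], [-0.1439, -0.009, -0.0088, 0.0, 0.0, 0.0028], [-0.144, -0.0084, -0.0088, 0.0, 0.0, 0.0028], [-0.144, -0.0077, -0.0088, 0.0, 0.0, 0.0028], [-0.144, -0.0071, -0.0088, 0.0, 0.0, 0.0028], [-0.1441, -0.0065, -0.0088, 0.0, 0.0, 0.0028], [-0.1441, -0.0058, -0.0088, 0.0, 0.0, 0.0028]]
```

View pics/w4.png

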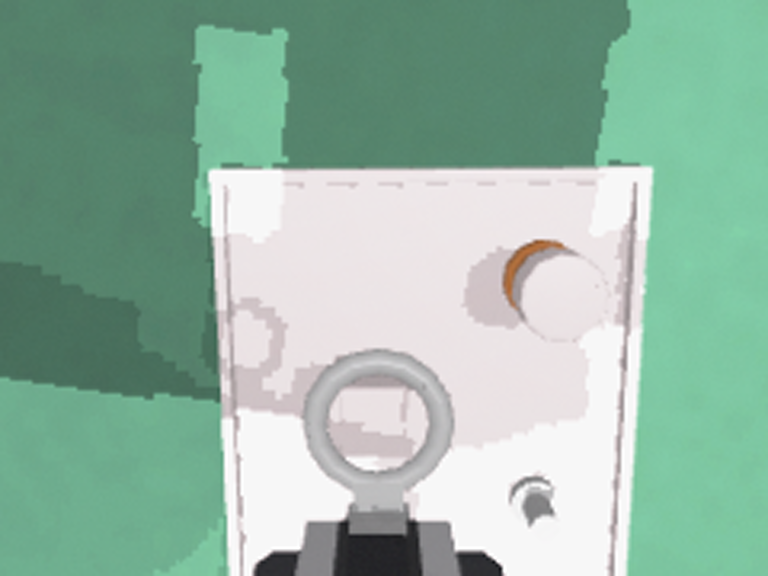

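```bash
python3 - <<'E'
from h import *
plan([.5142,-.1753,.12],96.4)
E
```

```text
yaw 98.44 dy -2.04 n 8
[[-0.1409, -0.0165, 0.0037, 0.0, 0.0, 0.0028], [-0.141, -0.0159, 0.0037, 0.0, 0.0, 0.0028], [-0.1411, -0.0153, 0.0037, 0.0, 0.0, 0.0028], [-0.1412, -0.0146, 0.0037, 0.0, 0.0, 0.0028], [-0.1412, -0.014, 0.0037, 0.0, 0.0, 0.0028], [-0.1413, -0.0134, 0.0037, 0.0, 0.0, 0.0028], [-0.1413, -0.0128, 0.0037, 0.0, 0.0, 0.0028], [-0.1414, -0.0121, 0.0037, 0.0, 0.0, 0.0028]]
```

Call:
move_arm([
  [-0.141,-0.0165,0,0,0,0.003],
  [-0.141,-0.016,0,0,0,0.003],
  [-0.141,-0.015,0,0,0,0.003],
  [-0.141,-0.0145,0,0,0,0.003],
  [-0.141,-0.014,0.003,0,0,0.003],
  [-0.141,-0.0135,0.006,0,0,0.003],
  [-0.141,-0.013,0.01,0,0,0.003],
  [-0.141,-0.012,0.01,0,0,0.002],
])

```text
t: 8.5
tcp_pos: [0.5139, -0.1765, 0.1205]
eef_rot: [[-0.111, 0.994, -0.001], [0.994, 0.111, 0.001], [0.001, -0.001, -1.0]]
wrist_force: [-0.2, 1.0, -1.0]
gripper_width: 0.106
gripper_force: 87.8
```

Call:
move_arm([
  [0,0,0,0,0,0],
  [0,0,0,0,0,0],
])

```text
t: 8.7
tcp_pos: [0.5138, -0.1753, 0.1204]
eef_rot: [[-0.109, 0.994, -0.001], [0.994, 0.109, 0.001], [0.001, -0.001, -1.0]]
wrist_force: [-0.9, 0.6, -0.2]
gripper_width: 0.105
gripper_force: 87.8
```

```bash
python3 - <<'E'
from h import *
o=get_obs(); print(o["t"],o["tcp_pos"],o["wrist_force"])
im,d=get_image("scene"); save("s1",im,(70,200,270,350),4)
plan([.5142,-.1753,.08],96.4,2)
E
```

```text
8.7 [ 0.51384295 -0.17527777  0.12040614] [-0.88368665  0.56516307 -0.20608473]
yaw 96.35 dy 0.05 n 2
[[-0.0016, 0.0003, 0.0678, 0.0, 0.0, -0.0003], [-0.0016, 0.0003, 0.0678, 0.0, 0.0, -0.0003]]
```

View pics/s1.png

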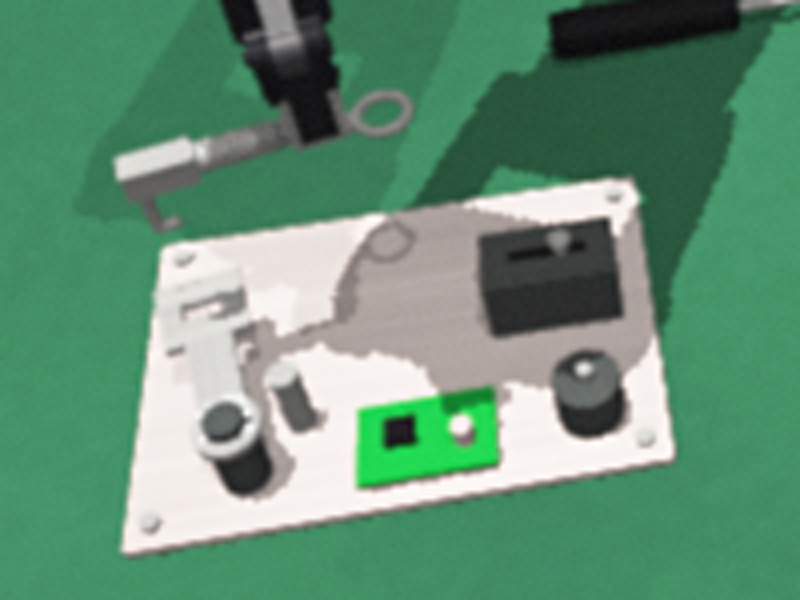

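Call:
move_arm([
  [-0.001,0.0005,0.07,0,0,0],
  [-0.001,0.0005,0.06,0,0,0],
  [0,0,0.01,0,0,0],
  [0,0,0,0,0,0],
  [0,0,0,0,0,0],
])

```text
t: 9.25
tcp_pos: [0.5151, -0.175, 0.0801]
eef_rot: [[-0.112, 0.994, 0.001], [0.994, 0.112, -0.001], [-0.001, 0.001, -1.0]]
wrist_force: [-0.4, -0.1, -0.5]
gripper_width: 0.1
gripper_force: 87.8
```

Call:
move_arm([
  [0,0,0.008,0,0,0],
  [0,0,0.008,0,0,0],
  [0,0,0.004,0,0,0],
  [0,0,0,0,0,0],
])

```text
t: 9.65
tcp_pos: [0.5146, -0.1754, 0.0731]
eef_rot: [[-0.111, 0.994, -0.0], [0.994, 0.111, 0.0], [0.0, -0.0, -1.0]]
wrist_force: [-0.4, 0.5, -1.0]
gripper_width: 0.099
gripper_force: 87.8
```

Call:
move_arm([
  [0,0,0.004,0,0,0],
  [0,0,0.004,0,0,0],
  [0,0,0,0,0,0],
])

```text
t: 9.95
tcp_pos: [0.5146, -0.1754, 0.0707]
eef_rot: [[-0.111, 0.994, -0.0], [0.994, 0.111, 0.0], [0.0, -0.0, -1.0]]
wrist_force: [0.3, 0.4, -0.3]
gripper_width: 0.1
gripper_force: 87.8
```

Call:
move_arm([
  [0,0,0.005,0,0,0],
  [0,0,0.005,0,0,0],
  [0,0,0,0,0,0],
])

```text
t: 10.25
tcp_pos: [0.5145, -0.1754, 0.0676]
eef_rot: [[-0.111, 0.994, -0.0], [0.994, 0.111, 0.0], [0.0, -0.0, -1.0]]
wrist_force: [-0.0, 0.3, -1.2]
gripper_width: 0.104
gripper_force: 87.8
```

Call:
move_arm([
  [0,0,0.005,0,0,0],
  [0,0,0.005,0,0,0],
  [0,0,0,0,0,0],
])

```text
t: 10.55
tcp_pos: [0.5145, -0.1753, 0.0646]
eef_rot: [[-0.111, 0.994, -0.0], [0.994, 0.111, 0.0], [0.0, -0.0, -1.0]]
wrist_force: [0.3, 1.1, -1.2]
gripper_width: 0.107
gripper_force: 87.8
```

Call:
move_arm([
  [0,0,0.01,0,0,0],
  [0,0,0.01,0,0,0],
  [0,0,0.01,0,0,0],
  [0,0,0,0,0,0],
])

```text
t: 10.95
tcp_pos: [0.5144, -0.1753, 0.0553]
eef_rot: [[-0.111, 0.994, -0.001], [0.994, 0.111, 0.001], [0.001, -0.001, -1.0]]
wrist_force: [-0.3, 0.5, -0.9]
gripper_width: 0.099
gripper_force: 87.8
```

```bash
cat >> h.py <<'E'
B=np.array([.5355,-.1010]); CY=83.76; _a=np.radians(CY); ux=np.array([np.cos(_a),np.sin(_a)]); uy=np.array([-ux[1],ux[0]])
piv=B-.125*ux-.06*uy; OFF=np.array([-.0002,.0007])
def tcp_for(th,s,z,hx=.00475):
    "TCP xy for lever angle th, stretch s, hook origin at slot x hx"
    a=_a+th; x=np.array([np.cos(a),np.sin(a)]); y=np.array([-x[1],x[0]])
    O=piv+.06*y+hx*x; tab=O+(.066+s)*x
    tcp=tab-OFF[0]*x+OFF[1]*y
    return np.r_[tcp,z],np.degrees(a)
E
python3 - <<'E'
from h import *
im,d=get_image("scene"); save("s2",im,(70,200,270,350),4)
o=get_obs(); p=o["tcp_pos"]; print(p,o["wrist_force"])
print("start",tcp_for(.214,0,.0535,-.003))
prev=None
# rows for pulling lever home
R=np.array(o["eef_rot"]); y0=np.degrees(np.arctan2(R[1,0],R[0,0])); prev=(np.array(p),y0)
for th in list(np.linspace(.214,0,9)):
    t,yw=tcp_for(th,0,.058); a=np.radians(prev[1]); D=t-prev[0]
    x=np.array([np.cos(a),np.sin(a),0]); y=np.array([np.sin(a),-np.cos(a),0])
    print(round(th,3),t.round(4),round(yw,2),[round(float(v),4) for v in (D@x/.3,D@y/.3,-D[2]/.3,-(yw-prev[1])/90)]); prev=(t,yw)
E
```

```text
[ 0.51454092 -0.17533917  0.05554832] [ 0.21807393  0.48328434 -0.38588904]
start (array([ 0.51456317, -0.17529701,  0.0535    ]), np.float64(96.02129681579962))
0.214 [ 0.5138 -0.1676  0.058 ] 96.02 [0.026, 0.0002, -0.0082, 0.0039]
0.187 [ 0.5155 -0.1658  0.058 ] 94.49 [0.0053, 0.0064, -0.0, 0.017]
0.16 [ 0.5173 -0.1641  0.058 ] 92.96 [0.0053, 0.0064, -0.0, 0.017]
0.134 [ 0.5191 -0.1624  0.058 ] 91.42 [0.0053, 0.0064, -0.0, 0.017]
0.107 [ 0.521  -0.1607  0.058 ] 89.89 [0.0053, 0.0064, -0.0, 0.017]
0.08 [ 0.5229 -0.1591  0.058 ] 88.36 [0.0053, 0.0064, -0.0, 0.017]
0.053 [ 0.5249 -0.1576  0.058 ] 86.83 [0.0053, 0.0064, -0.0, 0.017]
0.027 [ 0.5269 -0.1561  0.058 ] 85.29 [0.0053, 0.0064, -0.0, 0.017]
0.0 [ 0.5289 -0.1547  0.058 ] 83.76 [0.0053, 0.0064, -0.0, 0.017]
```

View pics/s2.png

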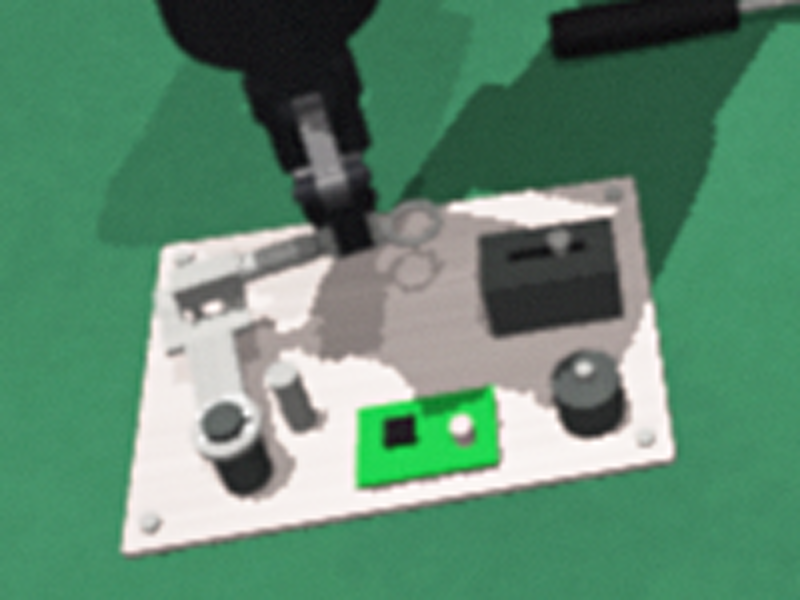

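Call:
move_arm([
  [0.007,0,-0.003,0,0,0.002],
  [0.007,0,-0.004,0,0,0.002],
  [0.006,0,-0.003,0,0,0],
  [0,0,0,0,0,0],
])

```text
t: 11.4
tcp_pos: [0.514, -0.1692, 0.0591]
eef_rot: [[-0.105, 0.994, 0.0], [0.994, 0.105, -0.0], [-0.0, 0.0, -1.0]]
wrist_force: [-0.1, -1.1, 0.2]
gripper_width: 0.101
gripper_force: 87.8
```

Call:
move_arm([
  [0.006,0,0,0,0,0],
  [0.0055,0.0064,0,0,0,0.017],
  [0,0,0,0,0,0],
])

```text
t: 11.7
tcp_pos: [0.5157, -0.166, 0.0589]
eef_rot: [[-0.078, 0.997, 0.0], [0.997, 0.078, -0.001], [-0.001, 0.0, -1.0]]
wrist_force: [0.8, -2.0, -0.8]
gripper_width: 0.1
gripper_force: 87.7
```

Call:
move_arm([
  [0.0053,0.0064,0,0,0,0.017],
  [0.0053,0.0064,0,0,0,0.017],
  [0,0,0,0,0,0],
])

```text
t: 12.0
tcp_pos: [0.5193, -0.1626, 0.0589]
eef_rot: [[-0.025, 1.0, 0.0], [1.0, 0.025, -0.001], [-0.001, 0.0, -1.0]]
wrist_force: [0.4, -1.4, -0.3]
gripper_width: 0.102
gripper_force: 87.7
```

Call:
move_arm([
  [0.0053,0.0064,0,0,0,0.017],
  [0.0053,0.0064,0,0,0,0.017],
  [0.0053,0.0064,0,0,0,0.017],
  [0.0053,0.0064,0,0,0,0.017],
  [0.0053,0.0064,0,0,0,0.017],
  [0,0,0,0,0,0],
])

```text
t: 12.6
tcp_pos: [0.5291, -0.1549, 0.0589]
eef_rot: [[0.108, 0.994, 0.0], [0.994, -0.108, -0.0], [-0.0, 0.0, -1.0]]
wrist_force: [0.1, -2.0, -1.0]
gripper_width: 0.103
gripper_force: 87.6
```

```bash
python3 - <<'E'
from h import *
o=get_obs(); print(o["t"],o["tcp_pos"],o["wrist_force"])
t,y=tcp_for(0,.01,.0588); print(t,y); plan(t,y,3)
t,y=tcp_for(0,.0355,.0588); print(t,y); plan(t,y,6)
E
```

```text
12.6 [ 0.52905871 -0.15489737  0.05885575] [ 0.0962615  -2.02703498 -0.96761632]
[ 0.5300162  -0.14471293  0.0588    ] 83.76
yaw 83.82 dy -0.06 n 3
[[0.0114, -0.0002, 0.0001, 0.0, 0.0, 0.0002], [0.0114, -0.0002, 0.0001, 0.0, 0.0, 0.0002], [0.0114, -0.0002, 0.0001, 0.0, 0.0, 0.0002]]
[ 0.53278789 -0.11936401  0.0588    ] 83.76
yaw 83.82 dy -0.06 n 6
[[0.0198, -0.0001, 0.0, 0.0, 0.0, 0.0001], [0.0198, -0.0001, 0.0, 0.0, 0.0, 0.0001], [0.0198, -0.0001, 0.0, 0.0, 0.0, 0.0001], [0.0198, -0.0001, 0.0, 0.0, 0.0, 0.0001], [0.0198, -0.0001, 0.0, 0.0, 0.0, 0.0001], [0.0198, -0.0001, 0.0, 0.0, 0.0, 0.0001]]
```

Call:
move_arm([
  [0.0115,0,0,0,0,0],
  [0.0115,0,0,0,0,0],
  [0.0115,0,0,0,0,0],
  [0,0,0,0,0,0],
  [0,0,0,0,0,0],
])

```text
t: 13.1
tcp_pos: [0.5301, -0.1451, 0.0589]
eef_rot: [[0.107, 0.994, 0.0], [0.994, -0.107, -0.001], [-0.001, 0.0, -1.0]]
wrist_force: [-1.3, -6.6, -3.0]
gripper_width: 0.102
gripper_force: 87.6
```

Call:
move_arm([
  [0.02,0,0,0,0,0],
  [0.02,0,0,0,0,0],
  [0.01,0,0,0,0,0],
  [0,0,0,0,0,0],
  [0,0,0,0,0,0],
])

```text
t: 13.6
tcp_pos: [0.5317, -0.1306, 0.0588]
eef_rot: [[0.107, 0.994, 0.0], [0.994, -0.107, -0.002], [-0.002, 0.0, -1.0]]
wrist_force: [-0.3, -9.1, -3.9]
gripper_width: 0.101
gripper_force: 87.6
```

Call:
move_arm([
  [0.015,0,0,0,0,0],
  [0.015,0,0,0,0,0],
  [0.008,0,0,0,0,0],
  [0,0,0,0,0,0],
  [0,0,0,0,0,0],
])

```text
t: 14.1
tcp_pos: [0.5329, -0.1195, 0.0588]
eef_rot: [[0.107, 0.994, 0.0], [0.994, -0.107, -0.003], [-0.002, 0.0, -1.0]]
wrist_force: [-0.5, -11.0, -3.0]
gripper_width: 0.103
gripper_force: 87.6
```

```bash
python3 - <<'E'
from h import *
o=get_obs(); print(o["t"],o["tcp_pos"],o["wrist_force"],o["eef_rot"].round(4).tolist())
t,y=tcp_for(0,.0355,.0588); D=(t-o["tcp_pos"])[:2]; print("stretch",35.5-1000*D@ux, "y err(mm)",1000*D@uy)
im,d,c=look("w5",["eye"],(200,150,360,270),5)
W=cloud(d,c); z=W[...,2]
near=(np.linalg.norm(W[...,:2]-np.array([.536,-.0956]),axis=-1)<.02)&(d>0)
for lo,hi in [(.035,.044),(.0465,.051),(.051,.06)]:
    k=near&(z>lo)&(z<hi); q=W[k]; 
    if len(q): r=(q[:,:2]-B); print(lo,len(q),np.median(q[:,2]),"x",(r@ux).mean(),(r@ux).min(),(r@ux).max(),"y",(r@uy).mean(),(r@uy).min(),(r@uy).max())
E
```

```text
14.1 [ 0.53292958 -0.11950393  0.05878958] [ -0.45915961 -10.96477943  -3.02843112] [[0.1072, 0.9942, 0.0001], [0.9942, -0.1072, -0.0025], [-0.0025, 0.0004, -1.0]]
stretch 35.37631550935835 y err(mm) 0.15605918284341436
eye [(0.68, [0.535, -0.0977, 0.0551])]
0.035 2156 0.03999303618351287 x 0.008970021808676312 -0.013561933797311966 0.025346876308769774 y 0.00024814178042086336 -0.015050995669356677 0.01509569862809527
0.0465 272 0.04886215168769123 x 0.006023645340750235 0.0006702328324441094 0.01058215604381201 y 2.391698948021889e-05 -0.004773547287069144 0.00462693486506644
0.051 1138 0.05536632677443773 x 0.003810645902429956 -0.00926078638110511 0.017328856807732888 y -0.00033579761412197824 -0.012094527665108266 0.011451532928974035
```

View pics/w5.png

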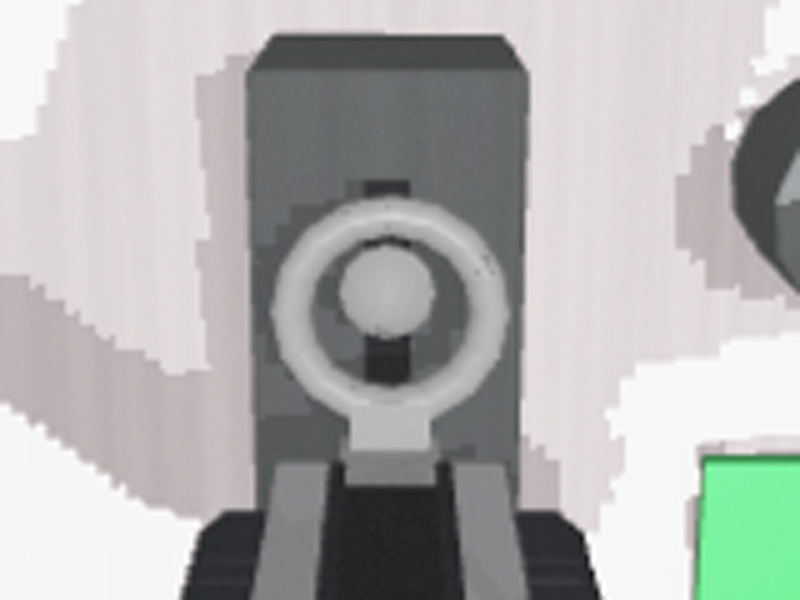

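Call:
move_arm([
  [0.001,0,0.005,0,0,0],
  [0,0,0.005,0,0,0],
  [0,0,0.003,0,0,0],
  [0,0,0,0,0,0],
])

```text
t: 14.6
tcp_pos: [0.5335, -0.1198, 0.0558]
eef_rot: [[0.107, 0.994, 0.002], [0.994, -0.107, -0.004], [-0.004, 0.002, -1.0]]
wrist_force: [-1.6, -9.3, 2.9]
gripper_width: 0.104
gripper_force: 88.4
```

Call:
move_arm([
  [0,0,0.005,0,0,0],
  [0,0,0.004,0,0,0],
  [0,0,0,0,0,0],
])

```text
t: 14.9
tcp_pos: [0.5336, -0.1198, 0.0531]
eef_rot: [[0.107, 0.994, 0.002], [0.994, -0.107, -0.004], [-0.004, 0.003, -1.0]]
wrist_force: [-0.2, -10.0, 0.2]
gripper_width: 0.102
gripper_force: 88.2
```

Call:
move_arm([
  [0,0,0.005,0,0,0],
  [0,0,0.004,0,0,0],
  [0,0,0,0,0,0],
])

```text
t: 15.2
tcp_pos: [0.5338, -0.1199, 0.0505]
eef_rot: [[0.107, 0.994, 0.003], [0.994, -0.107, -0.004], [-0.004, 0.003, -1.0]]
wrist_force: [-1.0, -10.3, 4.5]
gripper_width: 0.098
gripper_force: 88.7
```

Call:
move_arm([
  [0,0,0.004,0,0,0],
  [0,0,0.003,0,0,0],
  [0,0,0,0,0,0],
])

```text
t: 15.5
tcp_pos: [0.5339, -0.12, 0.0486]
eef_rot: [[0.107, 0.994, 0.003], [0.994, -0.107, -0.005], [-0.004, 0.003, -1.0]]
wrist_force: [-1.4, -10.0, 5.9]
gripper_width: 0.105
gripper_force: 88.8
```

Call:
move_arm([
  [0,0,0.003,0,0,0],
  [0,0,0,0,0,0],
])

```text
t: 15.7
tcp_pos: [0.5338, -0.1199, 0.0475]
eef_rot: [[0.107, 0.994, 0.003], [0.994, -0.107, -0.004], [-0.004, 0.003, -1.0]]
wrist_force: [-0.6, -10.6, 1.9]
gripper_width: 0.103
gripper_force: 88.5
```

Call:
move_arm([
  [-0.005,0,0,0,0,0],
  [-0.005,0,0,0,0,0],
  [-0.004,0,0,0,0,0],
  [0,0,0,0,0,0],
])

```text
t: 16.1
tcp_pos: [0.5334, -0.1236, 0.0475]
eef_rot: [[0.107, 0.994, 0.003], [0.994, -0.107, -0.003], [-0.003, 0.003, -1.0]]
wrist_force: [-0.1, -7.5, 4.1]
gripper_width: 0.1
gripper_force: 88.6
```

```bash
python3 - <<'E'
from h import *
o=get_obs(); print(o["t"],o["tcp_pos"],o["wrist_force"])
t,y=tcp_for(0,.0355,.0588); D=(t-o["tcp_pos"])[:2]; print("stretch",35.5-1000*D@ux, "y err(mm)",1000*D@uy)
im,d,c=look("w6",["eye"],(200,150,360,270),5)
W=cloud(d,c); z=W[...,2]
near=(np.linalg.norm(W[...,:2]-np.array([.536,-.0956]),axis=-1)<.02)&(d>0)
for lo,hi in [(.041,.0465),(.0468,.051)]:
    k=near&(z>lo)&(z<hi); q=W[k]; 
    if len(q): r=(q[:,:2]-B); print(lo,len(q),np.median(q[:,2]),"x",(r@ux).min(),(r@ux).max(),"y",(r@uy).min(),(r@uy).max())
E
```

```text
16.1 [ 0.53336807 -0.12363563  0.04750429] [-0.11914581 -7.48510889  4.07433297]
stretch 31.31675069342415 y err(mm) 1.0410392916991213
eye [(0.76, [0.5386, -0.1011, 0.0438])]
0.041 1212 0.04379496214266271 x -0.013504345299941612 0.025140974351744914 y -0.014259190216491899 0.013975716979280952
0.0468 370 0.048864332676512814 x -0.013587666010772567 0.01061525569404693 y -0.0054294058738392804 0.004832553920954448
```

View pics/w6.png

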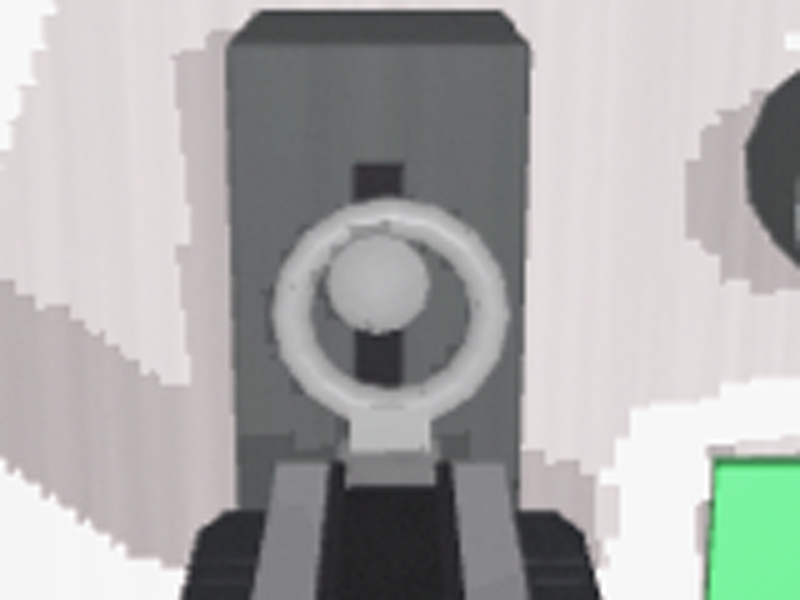

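Call:
move_arm([
  [0,-0.003,0,0,0,0],
  [-0.003,0,0,0,0,0],
  [0,0,0,0,0,0],
])

```text
t: 16.5
tcp_pos: [0.5327, -0.1239, 0.0475]
eef_rot: [[0.107, 0.994, 0.004], [0.994, -0.107, -0.003], [-0.002, 0.004, -1.0]]
wrist_force: [2.1, -4.8, 4.3]
gripper_width: 0.107
gripper_force: 88.7
```

Call:
move_arm([
  [-0.002,0,0.001,0,0,0],
  [0,0,0,0,0,0],
])

```text
t: 16.7
tcp_pos: [0.5326, -0.1241, 0.0473]
eef_rot: [[0.107, 0.994, 0.003], [0.994, -0.107, -0.002], [-0.002, 0.004, -1.0]]
wrist_force: [2.5, -3.8, 5.2]
gripper_width: 0.101
gripper_force: 88.9
```

Call:
move_arm([
  [-0.003,0.001,0,0,0,0],
  [0,0,0,0,0,0],
])

```text
t: 16.9
tcp_pos: [0.5326, -0.1242, 0.0472]
eef_rot: [[0.107, 0.994, 0.003], [0.994, -0.107, -0.0], [-0.0, 0.003, -1.0]]
wrist_force: [2.1, -0.0, 7.1]
gripper_width: 0.099
gripper_force: 89.1
```

Call:
move_arm([
  [0,0,0,0,0,0],
  [0,0,0,0,0,0],
  [0,0,0,0,0,0],
  [0,0,0,0,0,0],
  [0,0,0,0,0,0],
  [0,0,0,0,0,0],
], fingers=0.5)

```text
t: 17.5
tcp_pos: [0.5316, -0.1243, 0.0461]
eef_rot: [[0.109, 0.994, -0.0], [0.994, -0.109, 0.0], [0.0, -0.0, -1.0]]
wrist_force: [-0.7, 0.7, -0.4]
gripper_width: 0.501
gripper_force: 0.0
```

Released with no contact; back off upwards and check.

Call:
move_arm([
  [0,0,-0.03,0,0,0],
  [0,0,-0.08,0,0,0],
  [0,0,-0.14,0,0,0],
  [-0.1,0,-0.14,0,0,0],
  [-0.1,0,-0.05,0,0,0],
  [0,0,0,0,0,0],
  [0,0,0,0,0,0],
])

```text
t: 18.2
tcp_pos: [0.525, -0.1832, 0.1772]
eef_rot: [[0.11, 0.994, 0.0], [0.994, -0.11, 0.0], [0.0, 0.0, -1.0]]
wrist_force: [-0.4, 0.4, -0.5]
gripper_width: 0.5
gripper_force: 0.0
```

```bash
python3 - <<'E'
from h import *
im0,d0,c=look("w7",["eye","slot","tab","spring"],(170,60,400,232),2.6)
im,d=get_image("scene"); save("s3",im,(70,200,270,350),3)
a=cv2.imread("pics/w7.png"); b=cv2.imread("pics/s3.png"); 
h=min(a.shape[0],b.shape[0]); cv2.imwrite("pics/fin.png",cv2.resize(np.hstack([a[:h],b[:h]]),None,fx=.65,fy=.65))
W=cloud(d0,c); z=W[...,2]
k=(abs(W[...,2]-.0435)<.002)&(np.linalg.norm(W[...,:2]-np.array([.536,-.0985]),axis=-1)<.016); r=W[k][:,:2]-B
print("ring",k.sum(),(r@ux).min(),(r@ux).max(),(r@uy).min(),(r@uy).max(),np.median(z[k]))
E
```

```text
eye [(0.72, [0.5357, -0.1004, 0.0401]), (0.54, [0.5273, -0.2245, 0.0424])]
slot [(0.86, [0.5202, -0.2266, 0.0376])]
tab [(0.9, [0.5367, -0.1214, 0.0659])]
spring [(0.74, [0.5265, -0.2238, 0.0417])]
ring 347 -0.012751245983244843 0.01815109602220601 -0.01369659522403908 0.01198921388248501 0.044012734006127485
```

View pics/fin.png

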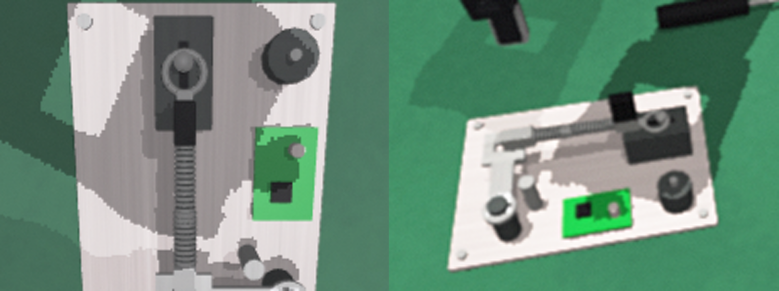

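The picture shows the eye round the post (ring at about (183,72)), the spring straight and stretched, and the lever home. The arm is clear of everything.

```bash
python3 -c "
from station import *
print(hand_in())"
```

```text
the job is handed in; nothing more can be done
None
```

The spring is on: its hook is through the lever slot, its eye is over the post, the lever is home and the arm is clear; I handed the job in at about 18 s, but the station returned no verdict.

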